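# Stow the wide bottle cap in the drying rack's push-latch tray

### The arm

A 6-joint arm with a two-finger parallel gripper is mounted at the origin on the work surface. World frame = base frame: x ahead of the robot, y to its left, z up, the work surface at z = 0. Lengths are in m, angles in rad, forces in N, time in s.
With the tool pointing down it reaches from about 0.325 to 0.9 m from the base axis. Payload 3.5 kg.
Tool frame: the origin (TCP) lies midway between the tips of the shut fingers; the grasp point (between the pads) lies robot.grip_depth behind it (robot.grip_depth is the distance from the TCP to the grasp point, in m); z points along the fingers, y is the direction in which the jaws open and shut (so a half turn about z gives the same grasp; the last joint's range is limited). The gripper opens to 85 mm and grips with 20 to 120 N. Pads are 22 mm wide; open, the fingers measure 114 mm over their backs; the gripper's body (76 mm by 85 mm) begins 54 mm behind the grasp point. The pads swing forward as they close: fully open they stand 13 mm farther back than shut.
Start: joints at [1.158, 0.276, -0.026, 1.268, 0, 1.467], TCP at [0.191, 0.595, 0.208] pointing down, gripper open.
Joint ranges: [-3.12, 3.12], [-0.85, 1.88], [-1.08, 1.24], [-1.95, 2.15], [-1.57, 1.53], [-3.14, 3.14]. Speed limits (rad/s): [2.57, 2.57, 3.14, 3.14, 3.14, 3.14].

### API

Orientations are given as [roll, pitch, yaw] about the fixed x, y, z axes, in that order (R = Rz(yaw) Ry(pitch) Rx(roll)).
In Python, from plant import robot, eyes gives the robot as it stands.
- The arm moves only by the tool step_arm, never from a script. Its argument "deltas" is a list of rows, each a list of 3 entries, a list of its own where there are three numbers: the shift along the tool's x, y, z in mm, then the turn about the tool's z in degrees, then the finger opening in mm, from 0 to 85.4. A call has 1 to 20 rows; each row shifts and turns the pose as measured when the row begins, along the tool's axes as they then stand; what a row does not reach is not made up. A row lasts 1/10 s, in which the tool goes at most 50 mm and 8.59 degrees, less where a joint would pass 70% of its speed; a pose out of reach is approached as far as the arm can. A call with a gripper value outside its range is refused whole. The fingers move at their own pace and stop on an object; "newtons" is the grip in N (left out, the last holds). Time passes only in rows, so rows that do not move let the fingers close. It gives the time, the measured TCP pose, the force and the opening at its end, in the units of the state.
- robot.state(): the state, without advancing time (a new reading comes with each control period).
- eyes.capture(name): name is "side" or "top" or "wrist"; returns (picture, depth): 384x512x3 uint8, red, green, blue; 384x512 float32, m along the optical axis (not along the pixel's ray), 0 where there is no reading.
- eyes.camera_info(name): a dict with "fx", "fy", "cx", "cy" (pixels), "R" (3x3) and "t" (3): a world point X has camera coordinates R X + t. Camera axes: x right, y down, z forward; pixel columns grow to the right and rows downward; lengths in m; the calibration is good to about 2 mm. A picture is of the moment at which its call begins: read the wrist's pose just before it. camera_info takes no time and is no camera call; for the wrist camera it gives the pose at the moment of the call.
- robot.finish_job(): hands the job in, once; it reports no verdict.
Trained networks look in the newest picture that a camera, given by its name, has taken for a name from the list of things; names that differ only in an ending like _2 or _b are one class to them, and where a whole thing is asked for, a point or a joint stands for the part that bears it (a point fixed in the world has none). Each returns a list of dicts, best first, with "confidence" (0 to 1); they miss things now and then, are a little off and sometimes report something else, mostly with a low value. They report only what shows in the picture. A call takes as long as a camera call. They do not tell look-alikes from the thing itself.
- eyes.find_in(camera, label): "point" ([column, row] in pixels, amid what is visible of it).
- eyes.masks_of(camera, label): "pixels" (384x512 bool, what is visible of it) and "point" ([column, row] in pixels, amid what is visible of it).
The state is a dict: "t": time; "q": joint angles; "dq": joint speeds; "tau": joint torques, N m; "eef_pos": TCP position; "orientation": TCP orientation; "contact_force": force on the tool from outside, world axes, zero at the start; "ft_torque": the same for the moment, N m; "gripper_width": finger opening in m.
Only numpy, scipy, OpenCV 4.12 (cv2) and the standard library are available. Lean on these libraries where they do the work, as an engineer would, in place of code of your own. Each camera call takes 0.05 s, during which the arm holds its last target.

### The job

Put the wider of the two white bottle caps away in the tray under the drying rack: press the tray front in and let go so that its catch releases and the tray springs open, lay the cap flat in it, top up, then press the tray shut until the catch locks and it stays in by itself. Press gently, feeling for the stop at the end of the travel instead of shoving, and leave the other things on the counter alone.

Things in the scene. Friction and masses are not known exactly. Their poses are not given: they have to be found in the camera images.
- rack: Drying rack, fixed: white housing 180 mm deep (x), 200 wide (y), 60 high. On top a clear 6 mm slotted plate from 47 mm behind the front face, and clear upright fins, top 151 mm above the counter, from 97 mm behind it. Origin: centre of the underside. The front face, where the tray comes out, is at its own x = -90 mm and looks along its -x, roughly to the robot; its +x is the way to push.
- tray_front (a point): Centre of the outer face of the tray's plain flat front panel (176 mm wide, 8 thick, from 5 to 49 mm above the counter), 30 mm above the counter; moves with the tray; axes parallel to the rack's. About 28 mm proud of the housing when latched. Behind it is a push-push catch: pushing takes 3 to 6 N all the way, the stop is felt as a clear rise above that. It is damaged by a push of more than 15 N.
- tray_floor (a point): Centre of the tray's inner floor, 10 mm above the counter; axes parallel to the rack's. Tray open-topped, inside 88 mm (x) by 152 mm (y); side and back walls 4 mm thick, tops 34 mm above the counter, front panel's top at 49 mm. Fully open, all of the inside is clear of the housing.
- tray (a joint): How far the tray is out (m): latched -0.003 to 0.003 (varies), 0.075 open. A damped spring pushes it out, 4 N latched to 2.5 N open. Pushing past the latched place to a firm stop (8 to 24 mm past it, unseen and different each time: found by feel), then letting go toggles the catch: latched becomes released and springs open; open becomes latched. A push short of the stop may not toggle it.
- cap_wide: Wide white bottle cap, 46 mm diameter, 22 mm high, 30 g, lying top up; origin at the centre of its underside.
- cap_small: Small white bottle cap, 28 mm diameter, 16 mm high; origin at the centre of its underside. Leave it alone.
- scoop: Stainless measuring scoop, bowl 42 mm wide, 26 mm high, flat handle reaching 89 mm from the bowl's axis along its +x; origin under the bowl. Leave it alone.
- sippy_cup: Green sippy cup with white spout lid and two handles along its y, 128 mm high, 122 mm over the handles; origin at the centre of its underside. Leave it alone.
- formula_box: Formula container with flip lid, 114 x 114 mm, 148 mm high; origin at the centre of its underside. Leave it alone.
There are look-alikes about, which are no part of the job. What is shaped like the cap_wide but black, pink or turquoise is not meant.

How it is judged:
By the outcome, as a careful person would: the job done as asked, in the order asked, and still so for the second after the job is handed in, with the robot touching nothing.
It also fails if it takes over 72 s, if anything falls off the work surface, if the arm or the gripper's body presses on something with over 40 N, if the wrist force passes 120 N, or if a joint passes its speed limit or range.

## Working session

There is one attempt and no reset: what is moved stays moved. The work goes in short steps, Python scripts to look and compute and a tool call to move; the robot and the scene stay as the last step left them, time stands still between calls to the robot, and variables do not carry over. Pictures are saved under pics/ and viewed, and the job is handed in when it is done.

Besides the shell and the picture viewer there is one more tool, called after "Emit:" as name(argument=value, ...), one argument or row to a line, values as JSON. step_arm: Moves the arm, as the interface text tells. Its arguments: {"type":"object","properties":{"deltas":{"type":"array"},"newtons":{"type":"number"}},"required":["deltas"]}

```bash
mkdir -p pics; ls
cat > h.py <<'E'
import numpy as np, cv2
from plant import robot, eyes
def px2w(cam,u,v,d,info=None):
    c=info or eyes.camera_info(cam)
    R=np.array(c["R"]);t=np.array(c["t"])
    p=np.array([(u-c["cx"])/c["fx"]*d,(v-c["cy"])/c["fy"]*d,d])
    return R.T@(p-t)
def cloud(cam,dep,info=None):
    c=info or eyes.camera_info(cam)
    R=np.array(c["R"]);t=np.array(c["t"])
    v,u=np.mgrid[:dep.shape[0],:dep.shape[1]]
    P=np.stack([(u-c["cx"])/c["fx"]*dep,(v-c["cy"])/c["fy"]*dep,dep],-1)
    return (P-t)@R
def save(n,img): cv2.imwrite("pics/"+n+".png",img[:,:,::-1])
E
python3 - <<'E'
from h import *
s=robot.state();print(s, robot.grip_depth)
for c in ["top","side"]:
    i=eyes.camera_info(c); im,d=eyes.capture(c); save(c+"0",im); np.save(c+"0.npy",d)
    for l in ["cap_wide","cap_small","tray_front","rack","scoop","sippy_cup","formula_box"]:
        P=cloud(c,d)
        for r in eyes.masks_of(c,l):
            m=r["pixels"]&(d>0); q=P[m]
            print(c,l,round(r["confidence"],2),np.round(r["point"]),m.sum(),np.median(q,0).round(3) if len(q) else None,np.percentile(q,2,axis=0).round(3),np.percentile(q,98,axis=0).round(3),np.median(im[m],0))
E
```

```text
pics
{'t': 0.0, 'q': array([ 1.15760341e+00,  2.77171524e-01, -2.78807270e-02,  1.26798533e+00,
        1.17464292e-05,  1.46738874e+00]), 'dq': array([ 0.00134325, -0.00041733,  0.00036567, -0.00071926,  0.00031021,
        0.00218651]), 'tau': array([-1.30732838e-03, -4.45508623e+01,  2.95202386e+01,  1.63939985e-02,
       -1.68348356e-04, -7.02952278e-06]), 'eef_pos': array([0.190212  , 0.59448807, 0.2064359 ]), 'orientation': array([-3.13936458e+00, -2.43033629e-04,  2.83180704e+00]), 'contact_force': array([ 1.16999471, -0.50963153,  0.11308965]), 'ft_torque': array([-0.04000786,  0.01069748, -0.01681711]), 'gripper_width': 0.08516272159709438} 0.0187
top cap_wide 0.8 [210. 240.] 208 [0.407 0.158 0.022] [0.385 0.138 0.015] [0.427 0.178 0.026] [254. 205. 233.]
top cap_wide 0.72 [178. 256.] 234 [0.363 0.244 0.022] [0.341 0.225 0.003] [0.384 0.266 0.026] [55.  51.5 53. ]
top cap_wide 0.64 [177. 192.] 221 [0.543 0.246 0.022] [0.524 0.228 0.004] [0.565 0.268 0.026] [ 46. 231. 223.]
top cap_wide 0.6 [178. 221.] 238 [0.454 0.246 0.022] [0.432 0.225 0.004] [0.476 0.268 0.026] [254.  25
[... 1761 characters left out ...]
ront 0.95 [281. 212.] 1196 [ 0.546 -0.018  0.019] [ 0.521 -0.098  0.002] [0.589 0.07  0.049] [180. 175. 151.]
side rack 0.75 [313. 190.] 7907 [ 0.65  -0.022  0.064] [ 0.529 -0.102  0.   ] [0.742 0.101 0.15 ] [227. 222. 197.]
side scoop 0.94 [350. 320.] 569 [ 0.557 -0.321  0.019] [ 0.526 -0.351  0.   ] [ 0.594 -0.266  0.026] [226. 218. 209.]
side sippy_cup 0.64 [314. 190.] 7909 [ 0.65  -0.023  0.064] [ 0.528 -0.102  0.001] [0.743 0.099 0.15 ] [227. 222. 197.]
side sippy_cup 0.6 [408. 264.] 1843 [ 0.697 -0.294  0.092] [ 0.682 -0.334 -0.001] [ 0.752 -0.251  0.126] [145. 162. 117.]
side formula_box 0.57 [241. 113.] 2126 [0.589 0.347 0.105] [0.541 0.333 0.007] [0.649 0.439 0.148] [191. 186. 160.]
```

View pics/top0.png

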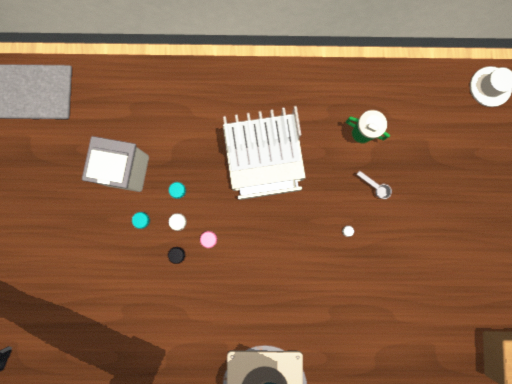

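View pics/side0.png

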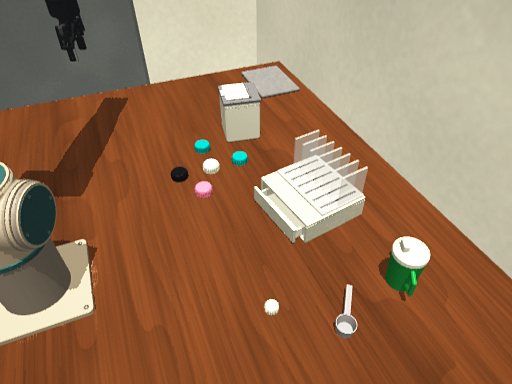

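Run:
```python
from h import *
import scipy.optimize as so
for c in ["top","side"]:
    d=np.load(c+"0.npy"); P=cloud(c,d)
    z=P[...,2]; X=P[...,0];Y=P[...,1]
    # rack housing top front strip z~.06
    m=(d>0)&(abs(z-.06)<.004)&(X>.5)&(X<.8)&(abs(Y)<.13)
    q=P[m][:,:2].astype(np.float32); 
    if len(q)>20: print(c,"top60",len(q),q.min(0),q.max(0),cv2.minAreaRect(q))
    m=(d>0)&(z>.012)&(z<.045)&(X>.49)&(X<.56)&(abs(Y)<.13)
    q=P[m]
    print(c,"front pts",len(q))
    # bin y, min x
    for y0 in np.arange(-.1,.1,.02):
        k=q[(q[:,1]>y0)&(q[:,1]<y0+.02)]
        if len(k): print(round(y0+.01,2),len(k),np.percentile(k[:,0],[5,50]).round(4),k[:,2].max().round(3))
    # tray panel top at .049
    m=(d>0)&(abs(z-.049)<.004)&(X>.49)&(X<.56)&(abs(Y)<.13)
    q=P[m][:,:2].astype(np.float32)
    if len(q)>5: print("ptop",len(q),cv2.minAreaRect(q),q.min(0),q.max(0))
```

```text
top top60 1570 [ 0.54607445 -0.10576081] [0.75058126 0.11670708] ((0.6497453451156616, 0.006749428808689117), (0.1803496927022934, 0.19994942843914032), 9.030744552612305)
top front pts 136
-0.09 10 [0.5439 0.5458] 0.041
-0.07 9 [0.5407 0.542 ] 0.044
-0.05 11 [0.5374 0.5397] 0.041
-0.03 13 [0.5345 0.5365] 0.041
-0.01 12 [0.531  0.5476] 0.032
0.01 16 [0.5282 0.5462] 0.043
0.03 19 [0.5251 0.546 ] 0.045
0.05 18 [0.5221 0.5345] 0.045
0.07 24 [0.5195 0.5362] 0.044
0.09 4 [0.5454 0.5457] 0.041
ptop 189 ((0.5463818907737732, -0.00956212729215622), (0.02893407642841339, 0.17230729758739471), 8.599825859069824) [ 0.51998436 -0.09607091] [0.55293775 0.07371028]
side top60 1646 [ 0.5460839  -0.10650368] [0.7515283  0.10016228] ((0.6486116647720337, 0.005260005593299866), (0.17867296934127808, 0.20076580345630646), 8.846145629882812)
side front pts 489
-0.09 76 [0.5443 0.5467] 0.045
-0.07 51 [0.5409 0.5428] 0.045
-0.05 45 [0.5379 0.5393] 0.045
-0.03 43 [0.5347 0.5365] 0.044
-0.01 44 [0.5318 0.5334] 0.045
0.01 45 [0.528 0.53 ] 0.044
0.03 41 [0.5246 0.5269] 0.045
0.05 39 [0.5222 0.5234] 0.045
0.07 69 [0.52   0.5428] 0.044
0.09 36 [0.5464 0.5498] 0.044
ptop 196 ((0.545621395111084, -0.004639811813831329), (0.030291981995105743, 0.18694160878658295), 7.552131175994873) [ 0.52123153 -0.0982075 ] [0.55523056 0.08981452]
```

Both pictures agree. The white wide cap is at pixel (178,221) top and (210,165) side, amid black, pink and turquoise look-alikes. The rack faces the robot with its yaw near 9°, and the small cap is at (348,231) top. I'll turn the tool to line up with the rack and close the fingers first.

Emit:
step_arm(
  deltas=[
    [[0, 0, 0], -8.5, 0],
    [[0, 0, 0], -8.5, 0],
    [[0, 0, 0], -8.5, 0],
    [[0, 0, 0], -1.4, 0],
    [[0, 0, 0], 0, 0],
  ],
  newtons=20,
)

```text
t: 1.3
eef_pos: [0.1906, 0.5953, 0.2078]
orientation: [3.141, 0.0, -2.969]
contact_force: [0.2, 0.4, 0.1]
gripper_width: 0.0119
```

```bash
cat >> h.py <<'E'
from scipy.spatial.transform import Rotation as Ro
YAW=np.radians(9.05); C=np.array([.6493,.0058,0])
RX=np.array([np.cos(YAW),np.sin(YAW),0]); RY=np.array([-np.sin(YAW),np.cos(YAW),0])
def rk(out,y,z): # out = distance in front of housing front face
    return C+RX*(-.09-out)+RY*y+np.array([0,0,z])
def go(p):
    s=robot.state(); R=Ro.from_euler('xyz',s['orientation']).as_matrix()
    print('t',round(s['t'],2),'pos',s['eef_pos'].round(4),'rpy',np.degrees(s['orientation']).round(2),'F',s['contact_force'].round(2),'grip',round(s['gripper_width'],4))
    r=s['eef_pos']-C; print('rack out %.1f y %.1f mm'%(1e3*(-r@RX-.09),1e3*(r@RY)))
    if p is not None: print('tool delta mm',(R.T@(np.array(p)-s['eef_pos'])*1e3).round(1))
E
python3 - <<'E'
from h import *
go(rk(.070,0,.15)); print(rk(.07,0,.15))
E
```

```text
t 1.3 pos [0.1906 0.5953 0.2078] rpy [ 1.7999e+02  1.0000e-02 -1.7012e+02] F [0.18 0.37 0.12] grip 0.0119
rack out 270.3 y 654.3 mm
tool delta mm [-190.8 -657.2   57.6]
[ 0.49129177 -0.01936741  0.15      ]
```

Emit:
step_arm(
  deltas=[
    [[-13, -44, 3], 0.8, 0],
    [[-13, -44, 3], 0, 0],
    [[-13, -44, 3], 0, 0],
    [[-13, -44, 3], 0, 0],
    [[-13, -44, 3], 0, 0],
    [[-13, -44, 3], 0, 0],
    [[-13, -44, 3], 0, 0],
    [[-13, -44, 3], 0, 0],
    [[-13, -44, 3], 0, 0],
    [[-13, -44, 3], 0, 0],
    [[-13, -44, 3], 0, 0],
    [[-13, -44, 3], 0, 0],
    [[-13, -44, 3], 0, 0],
    [[-13, -44, 3], 0, 0],
    [[0, 0, 0], 0, 0],
  ],
)

```text
t: 2.8
eef_pos: [0.4799, -0.0032, 0.1663]
orientation: [3.137, 0.018, -2.992]
contact_force: [-0.6, 0.7, 0.6]
gripper_width: -0.0
```

Run:
```python
from h import *
go(rk(.060,0,.03))
```

```text
t 2.8 pos [ 0.4799 -0.0032  0.1663] rpy [ 179.74    1.01 -171.41] F [-0.64  0.73  0.6 ] grip -0.0
rack out 78.7 y 17.8 mm
tool delta mm [-16.4 -18.3 136.5]
```

Emit:
step_arm(
  deltas=[
    [[0, -9, 20], -0.4, 0],
    [[0, -9, 30], 0, 0],
    [[0, 0, 30], 0, 0],
    [[0, 0, 30], 0, 0],
    [[0, 0, 15], 0, 0],
    [[0, 0, 0], 0, 0],
    [[0, 0, 0], 0, 0],
  ],
)

```text
t: 3.5
eef_pos: [0.4873, -0.0201, 0.0403]
orientation: [3.137, 0.023, -2.992]
contact_force: [0.9, -0.1, 0.8]
gripper_width: 0.0005
```

Run:
```python
from h import *
go(rk(.060,0,.03))
i=eyes.camera_info("side");im,d=eyes.capture("side"); save("side1",cv2.resize(im[120:260,180:400],None,fx=3.5,fy=3.5))
```

```text
t 3.5 pos [ 0.4873 -0.0201  0.0403] rpy [ 179.73    1.33 -171.42] F [ 0.91 -0.13  0.75] grip 0.0005
rack out 74.0 y -0.1 mm
tool delta mm [-13.8   0.1  10.6]
```

View pics/side1.png

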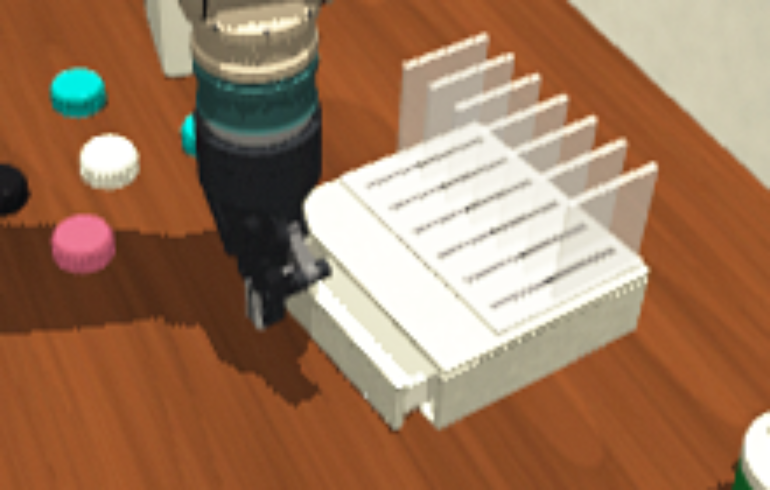

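Emit:
step_arm(
  deltas=[
    [[0, 0, 10], 0, 0],
    [[-8, 0, 4], 0, 0],
    [[-10, 0, 0], 0, 0],
    [[-5, 0, 0], 0, 0],
    [[-3, 0, 0], 0, 0],
    [[0, 0, 0], 0, 0],
  ],
)

```text
t: 4.15
eef_pos: [0.5206, -0.0159, 0.0302]
orientation: [3.14, 0.032, -2.991]
contact_force: [-0.4, -0.3, -0.2]
gripper_width: -0.0001
```

Run:
```python
from h import *
go(rk(.039,0,.025))
```

```text
t 4.15 pos [ 0.5206 -0.0159  0.0302] rpy [ 179.88    1.85 -171.39] F [-0.36 -0.25 -0.2 ] grip -0.0001
rack out 40.5 y -1.2 mm
tool delta mm [-1.3  1.2  5.3]
```

Emit:
step_arm(
  deltas=[
    [[-2, 0, 2], 0, 0],
    [[-2, 0, 1], 0, 0],
    [[-2, 0, 0], 0, 0],
  ],
)

```text
t: 4.45
eef_pos: [0.5267, -0.0149, 0.0273]
orientation: [3.139, 0.032, -2.991]
contact_force: [-0.7, 0.7, -0.7]
gripper_width: 0.0001
```

Emit:
step_arm(
  deltas=[
    [[-2, 0, 0], 0, 0],
    [[-2, 0, 0], 0, 0],
  ],
)

```text
t: 4.65
eef_pos: [0.5305, -0.0143, 0.0272]
orientation: [3.139, 0.031, -2.992]
contact_force: [-0.9, 0.3, -0.1]
gripper_width: -0.0001
```

Emit:
step_arm(
  deltas=[
    [[-2, 0, 0], 0, 0],
    [[-2, 0, 0], 0, 0],
  ],
)

```text
t: 4.85
eef_pos: [0.5348, -0.0136, 0.0274]
orientation: [3.139, 0.031, -2.992]
contact_force: [-0.5, 0.4, -0.1]
gripper_width: -0.0004
```

Run:
```python
from h import *
go(rk(.039,0,.025))
im,d=eyes.capture("side"); save("side2",cv2.resize(im[120:260,180:400],None,fx=3.5,fy=3.5))
```

```text
t 4.85 pos [ 0.5348 -0.0136  0.0274] rpy [ 179.87    1.79 -171.41] F [-0.45  0.43 -0.13] grip -0.0004
rack out 26.2 y -1.2 mm
tool delta mm [12.9  1.1  2. ]
```

View pics/side2.png

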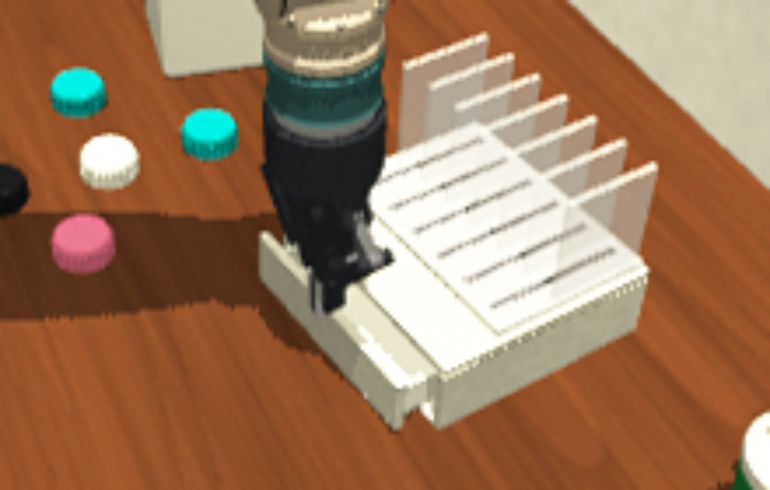

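Run:
```python
from h import *
im,d=eyes.capture("side");P=cloud("side",d)
r=P-C; out=-(r@RX)-.09; y=r@RY; z=P[...,2]
for name,dd in [("old",np.load("side0.npy")),("new",d)]:
    P=cloud("side",dd); r=P-C; out=-(r@RX)-.09; y=r@RY; z=P[...,2]
    for a in np.arange(-.09,.09,.02):
        m=(dd>0)&(z>.015)&(z<.045)&(y>a)&(y<a+.02)&(out>-.01)&(out<.12)
        print(name,round(a+.01,2),m.sum(),(np.percentile(out[m],[10,50,90])*1e3).round(1) if m.sum() else '')
m=(d>0)&(abs(y)<.03)&(out<.08)&(out>-.03)&(z<.12)&(z>.01)
dark=m&(im.max(2)<90)
print(dark.sum())
for zz in np.arange(.01,.12,.01):
    k=dark&(z>zz)&(z<zz+.01)
    if k.sum(): print(round(zz,3),k.sum(),(np.percentile(out[k],[2,50,98])*1e3).round(1),(np.percentile(y[k],[2,50,98])*1e3).round(1))
```

```text
old -0.08 114 [-4.9 21.8 27.6]
old -0.06 48 [26.3 27.  27.8]
old -0.04 44 [26.6 27.4 28.2]
old -0.02 36 [26.2 27.  27.9]
old 0.0 41 [26.4 27.2 27.9]
old 0.02 37 [26.2 27.1 28. ]
old 0.04 38 [26.  26.9 27.9]
old 0.06 34 [26.6 27.5 28.2]
old 0.08 68 [-6.2 17.9 27.6]
new -0.08 116 [-5.5 21.  27.2]
new -0.06 43 [26.4 27.3 28. ]
new -0.04 40 [26.7 27.3 28. ]
new -0.02 40 [26.2 26.9 28. ]
new 0.0 31 [26.3 27.1 28. ]
new 0.02 27 [26.7 27.2 27.9]
new 0.04 37 [26.3 27.2 28.5]
new 0.06 35 [26.3 27.  28. ]
new 0.08 48 [ 0.4 26.4 27.8]
173
0.05 3 [34.6 35.  38.6] [-14.3  -9.5  -3. ]
0.06 19 [21.1 33.  38.8] [-16.  -14.2  -1.4]
0.07 22 [22.8 32.9 39.1] [-17.6 -14.9  -2.1]
0.08 7 [34.2 35.1 39.8] [-13.8  -8.1  -2.4]
0.09 26 [35.8 39.9 42.6] [-29.1  -5.7  24.7]
0.1 49 [21.1 39.6 41.8] [-28.6 -12.8  27.4]
0.11 47 [20.5 39.9 46.5] [-19.9 -17.3  28.8]
```

Run:
```python
from h import *
im,d=eyes.capture("side");P=cloud("side",d)
r=P-C; out=(-(r@RX)-.09)*1e3; y=r@RY*1e3; z=P[...,2]*1e3
for v in range(186,216,3):
    print(v,[(int(out[v,u]),int(y[v,u]),int(z[v,u]),int(im[v,u].max())) for u in range(264,284,4)])
c=eyes.camera_info("side"); 
s=robot.state(); p=c["R"]@s["eef_pos"]+c["t"]; print("tcp px",c["fx"]*p[0]/p[2]+c["cx"],c["fy"]*p[1]/p[2]+c["cy"])
im,d=eyes.capture("wrist"); save("wr1",im)
```

```text
186 [(47, 6, 123, 24), (46, -9, 134, 26), (43, -21, 142, 25), (42, -34, 151, 27), (39, -44, 157, 25)]
189 [(39, 18, 100, 83), (46, -9, 125, 25), (43, -20, 132, 24), (40, -31, 139, 25), (26, -27, 130, 25)]
192 [(4, 73, 31, 159), (46, -9, 116, 27), (42, -18, 121, 23), (30, -17, 115, 28), (19, -19, 110, 61)]
195 [(21, 47, 49, 201), (40, 0, 96, 18), (41, -18, 111, 24), (28, -15, 102, 38), (43, -51, 138, 33)]
198 [(26, 39, 48, 195), (39, 1, 84, 100), (40, -17, 100, 28), (41, -34, 114, 27), (42, -51, 129, 28)]
201 [(27, 37, 40, 130), (39, 0, 76, 101), (34, -9, 81, 40), (40, -33, 104, 29), (42, -51, 120, 188)]
204 [(26, 38, 27, 133), (38, 2, 63, 104), (35, -9, 72, 63), (26, -13, 71, 32), (-18, 33, 9, 237)]
207 [(26, 39, 16, 129), (37, 3, 53, 123), (35, -10, 62, 58), (26, -14, 61, 28), (-12, 23, 9, 236)]
210 [(28, 36, 9, 121), (27, 18, 24, 134), (33, -7, 49, 136), (24, -11, 48, 221), (-6, 14, 9, 235)]
213 [(27, 37, -3, 84), (26, 19, 11, 132), (26, 2, 27, 136), (25, -14, 41, 133), (20, -23, 45, 213)]
tcp px 272.8060842051252 213.71208694122538
```

View pics/wr1.png

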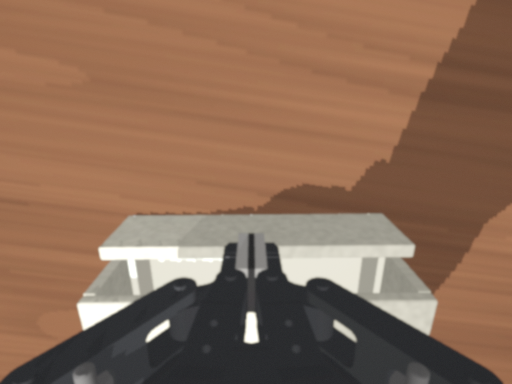

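Run:
```python
from h import *
i=eyes.camera_info("wrist");im,d=eyes.capture("wrist");P=cloud("wrist",d,i)
r=P-C; out=(-(r@RX)-.09)*1e3; y=r@RY*1e3; z=P[...,2]*1e3
print("campos",-np.array(i["R"]).T@i["t"])
for v in [50,150,205,220,235,245,255,265,300,330]:
    print(v,[(int(out[v,u]),int(y[v,u]),int(z[v,u]),round(float(d[v,u]),3)) for u in (130,200,243,250,258,300,400)])
c=i; s=robot.state(); p=c["R"]@s["eef_pos"]+c["t"]; print("tcp px",c["fx"]*p[0]/p[2]+c["cx"],c["fy"]*p[1]/p[2]+c["cy"],p)
```

```text
campos [ 0.45226331 -0.02543061  0.18945112]
50 [(130, -70, -1, 0.173), (130, -29, -1, 0.173), (130, -3, -2, 0.174), (130, 0, 0, 0.172), (130, 5, -1, 0.173), (130, 29, -1, 0.173), (129, 89, -1, 0.173)]
150 [(71, -79, -1, 0.193), (70, -33, -2, 0.193), (70, -4, -1, 0.193), (70, 0, 0, 0.192), (70, 5, -1, 0.193), (69, 32, -2, 0.194), (69, 99, -2, 0.195)]
205 [(32, -84, 0, 0.204), (31, -36, -2, 0.207), (30, -5, -2, 0.207), (31, 0, -1, 0.206), (30, 5, -2, 0.207), (30, 34, -2, 0.207), (30, 105, -1, 0.206)]
220 [(25, -81, 9, 0.198), (26, -33, 12, 0.195), (26, -5, 12, 0.195), (25, 0, 11, 0.195), (26, 4, 13, 0.193), (26, 32, 13, 0.194), (18, 107, -1, 0.211)]
235 [(26, -72, 33, 0.175), (26, -30, 33, 0.175), (37, -4, 54, 0.151), (38, 0, 56, 0.149), (37, 3, 55, 0.15), (26, 29, 33, 0.175), (26, 87, 36, 0.172)]
245 [(26, -68, 44, 0.165), (26, -28, 45, 0.164), (38, -3, 66, 0.14), (38, 0, 66, 0.14), (38, 3, 66, 0.14), (109, 0, 189, 0.0), (26, 82, 47, 0.162)]
255 [(21, -67, 46, 0.164), (20, -28, 46, 0.165), (38, -3, 76, 0.13), (38, 0, 75, 0.131), (38, 3, 75, 0.131), (20, 27, 47, 0.164), (20, 82, 48, 0.163)]
265 [(5, -75, 32, 0.183), (-11, -37, 7, 0.212), (39, -3, 84, 0.123), (38, 0, 83, 0.123), (39, 2, 84, 0.122), (-12, 35, 7, 0.212), (-2, 98, 23, 0.194)]
300 [(-2, -68, 54, 0.164), (35, -18, 101, 0.108), (36, -3, 102, 0.106), (23, 0, 86, 0.126), (36, 2, 102, 0.107), (35, 17, 101, 0.107), (-2, 82, 57, 0.162)]
330 [(41, -36, 121, 0.087), (46, -14, 126, 0.08), (20, -3, 100, 0.113), (-21, -1, 58, 0.168), (20, 2, 100, 0.113), (45, 13, 125, 0.081), (41, 44, 121, 0.087)]
tcp px 249.101131674015 230.04292319447657 [-0.00112086  0.02402884  0.18054239]
```

Run:
```python
from h import *
c=eyes.camera_info("side"); R=np.array(c["R"]); o=-R.T@c["t"]; print("cam",o)
for px in [(255,213.5),(252,211),(273,208.5)]:
    dr=R.T@np.array([(px[0]-c["cx"])/c["fx"],(px[1]-c["cy"])/c["fy"],1])
    for tgt in [-10,0,10]:
        k=(tgt/1e3-(o-C)@RY)/(dr@RY); p=o+k*dr; print(px,tgt,'out',1e3*(-(p-C)@RX-.09).round(4),'z',1e3*p[2].round(4))
```

```text
cam [ 0.25349415 -0.6107296   0.70576658]
(255, 213.5) -10 out 82.10000000000001 z 66.3
(255, 213.5) 0 out 76.2 z 54.4
(255, 213.5) 10 out 70.3 z 42.5
(252, 211) -10 out 89.89999999999999 z 78.8
(252, 211) 0 out 84.2 z 67.10000000000001
(252, 211) 10 out 78.39999999999999 z 55.4
(273, 208.5) -10 out 32.0 z 56.099999999999994
(273, 208.5) 0 out 25.2 z 44.0
(273, 208.5) 10 out 18.3 z 31.9
```

Emit:
step_arm(
  deltas=[
    [[10, 0, 0], 0, 0],
    [[12, 0, 0], 0, 0],
    [[8, 0, 0], 0, 0],
    [[0, 0, 6], 0, 0],
    [[0, 0, 6], 0, 0],
    [[0, 0, 0], 0, 0],
  ],
)

```text
t: 5.7
eef_pos: [0.5005, -0.0184, 0.0131]
orientation: [3.139, 0.029, -2.992]
contact_force: [-0.1, -0.1, 0.1]
gripper_width: -0.0002
```

Run:
```python
from h import *
go(rk(.042,0,.012))
im,d=eyes.capture("side"); save("side3",cv2.resize(im[150:240,210:330],None,fx=6,fy=6))
P=cloud("side",d); r=P-C; out=(-(r@RX)-.09)*1e3; y=r@RY*1e3; z=P[...,2]*1e3
c=eyes.camera_info("side");s=robot.state();p=c["R"]@s["eef_pos"]+c["t"]; print("tcp px",c["fx"]*p[0]/p[2]+c["cx"],c["fy"]*p[1]/p[2]+c["cy"])
m=(d>0)&(abs(y)<30)&(out>32)&(out<110)&(z>5)&(z<90)
for a in range(0,90,6):
    k=m&(z>a)&(z<=a+6)
    if k.sum(): print(a,k.sum(),np.percentile(out[k],[2,50,98]).round(1),np.percentile(y[k],[2,50,98]).round(1))
```

```text
t 5.7 pos [ 0.5005 -0.0184  0.0131] rpy [ 179.85    1.69 -171.44] F [-0.08 -0.05  0.1 ] grip -0.0002
rack out 60.7 y -0.5 mm
tool delta mm [-18.7   0.6   1.6]
tcp px 260.8304472811076 222.87380034404305
30 1 [70.2 70.2 70.2] [-8.1 -8.1 -8.1]
36 5 [67.2 72.1 73. ] [-7.8 -6.4  0.8]
42 18 [57.3 68.1 73.2] [-15.9 -10.7   1.3]
48 12 [59.6 70.2 73.6] [-16.2  -8.8   4. ]
54 21 [57.6 69.9 74.1] [-16.7 -12.4   4.4]
60 14 [62.4 71.1 74. ] [-15.8  -7.5   4.8]
66 9 [69.5 72.8 74.2] [-12.1  -5.4   4.8]
72 4 [70.7 73.1 74.3] [-12.8   0.2   2.5]
78 20 [71.2 75.2 76.8] [-16.2  -0.3  25.4]
84 40 [55.4 72.3 77.2] [-29.2 -11.8  26.1]
```

View pics/side3.png

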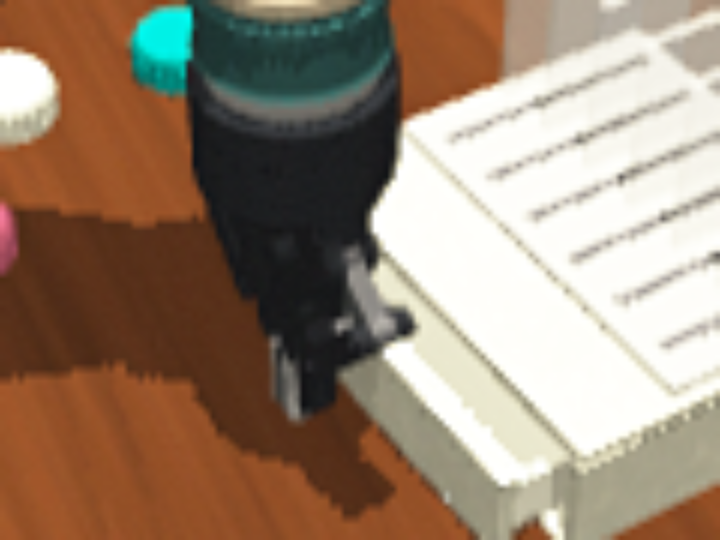

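Emit:
step_arm(
  deltas=[
    [[-4, 0, 5], 0, 0],
    [[-5, 0, 5], 0, 0],
    [[-4, 0, 0], 0, 0],
    [[-2, 0, 0], 0, 0],
    [[0, 0, 0], 0, 0],
  ],
)

```text
t: 6.25
eef_pos: [0.5194, -0.0159, 0.003]
orientation: [3.139, 0.031, -2.992]
contact_force: [-0.2, 0.7, 0.5]
gripper_width: -0.0002
```

Run:
```python
from h import *
go(rk(.039,0,.003))
im,d=eyes.capture("side"); save("side4",cv2.resize(im[150:240,210:330],None,fx=6,fy=6))
```

```text
t 6.25 pos [ 0.5194 -0.0159  0.003 ] rpy [ 179.88    1.8  -171.41] F [-0.17  0.71  0.48] grip -0.0002
rack out 41.7 y -1.0 mm
tool delta mm [-2.7  1.   0.1]
```

View pics/side4.png

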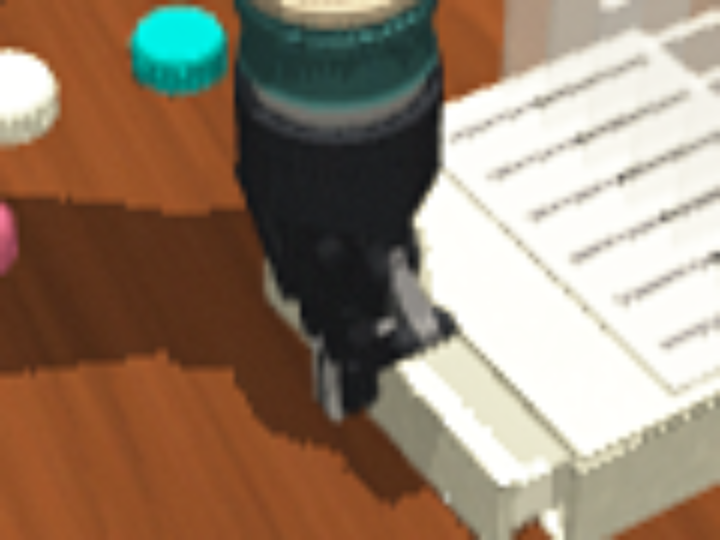

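Emit:
step_arm(
  deltas=[
    [[-2, 0, 0], 0, 0],
    [[-2, 0, 0], 0, 0],
    [[-2, 0, 0], 0, 0],
  ],
)

```text
t: 6.6
eef_pos: [0.5246, -0.0151, 0.0033]
orientation: [3.14, 0.03, -2.992]
contact_force: [-2.8, -0.1, 1.5]
gripper_width: -0.0
```

Emit:
step_arm(
  deltas=[
    [[-2, 0, 0], 0, 0],
    [[-2, 0, 0], 0, 0],
  ],
)

```text
t: 6.8
eef_pos: [0.5254, -0.0148, 0.0029]
orientation: [3.14, 0.023, -2.992]
contact_force: [-4.9, -1.5, 3.8]
gripper_width: -0.0002
```

Emit:
step_arm(
  deltas=[
    [[-3, 0, 0], 0, 0],
    [[-3, 0, 0], 0, 0],
  ],
)

```text
t: 7.0
eef_pos: [0.5291, -0.014, 0.0026]
orientation: [3.14, 0.019, -2.993]
contact_force: [-5.0, -1.1, 3.7]
gripper_width: -0.0004
```

Emit:
step_arm(
  deltas=[
    [[-3, 0, 0], 0, 0],
    [[-3, 0, 0], 0, 0],
  ],
)

```text
t: 7.2
eef_pos: [0.5341, -0.0131, 0.0025]
orientation: [3.14, 0.016, -2.993]
contact_force: [-4.5, -1.7, 3.1]
gripper_width: -0.0
```

Emit:
step_arm(
  deltas=[
    [[-2, 0, 0], 0, 0],
    [[-2, 0, 0], 0, 0],
  ],
)

```text
t: 7.4
eef_pos: [0.5375, -0.0126, 0.0023]
orientation: [3.14, 0.014, -2.993]
contact_force: [-5.2, -2.1, 3.8]
gripper_width: 0.0003
```

Emit:
step_arm(
  deltas=[
    [[-2, 0, 0], 0, 0],
    [[-2, 0, 0], 0, 0],
  ],
)

```text
t: 7.6
eef_pos: [0.5405, -0.012, 0.0022]
orientation: [3.14, 0.012, -2.993]
contact_force: [-5.4, -1.8, 3.2]
gripper_width: 0.0002
```

Emit:
step_arm(
  deltas=[
    [[-2, 0, 0], 0, 0],
    [[-2, 0, 0], 0, 0],
  ],
)

```text
t: 7.8
eef_pos: [0.5417, -0.0116, 0.0018]
orientation: [3.14, 0.006, -2.993]
contact_force: [-9.2, -2.5, 6.6]
gripper_width: 0.0001
```

Emit:
step_arm(
  deltas=[
    [[-1.5, 0, 0], 0, 0],
  ],
)

```text
t: 7.9
eef_pos: [0.5415, -0.0115, 0.0015]
orientation: [3.14, 0.002, -2.993]
contact_force: [-6.5, -2.4, 5.7]
gripper_width: -0.0002
```

The force rose and the position stopped changing, so that is the stop. Now I'll let go.

Emit:
step_arm(
  deltas=[
    [[20, 0, 0], 0, 0],
    [[35, 0, 0], 0, 0],
    [[30, 0, -2], 0, 0],
    [[20, 0, -20], 0, 0],
    [[0, 0, -40], 0, 0],
    [[0, 0, -40], 0, 0],
    [[0, 0, -30], 0, 0],
    [[0, 0, 0], 0, 0],
  ],
)

```text
t: 8.7
eef_pos: [0.4479, -0.0266, 0.1389]
orientation: [3.138, 0.033, -2.991]
contact_force: [1.3, -0.8, 1.1]
gripper_width: 0.0002
```

Run:
```python
from h import *
go(None)
im,d=eyes.capture("side"); save("side5",im)
P=cloud("side",d); r=P-C; out=(-(r@RX)-.09)*1e3; y=r@RY*1e3; z=P[...,2]*1e3
for a in range(-80,80,20):
    k=(d>0)&(z>12)&(z<45)&(y>a)&(y<a+20)&(out>0)&(out<140)
    if k.sum(): print(a,k.sum(),np.percentile(out[k],[50,90,95]).round(1))
```

```text
t 8.7 pos [ 0.4479 -0.0266  0.1389] rpy [ 179.82    1.91 -171.39] F [ 1.29 -0.76  1.13] grip 0.0002
rack out 114.0 y -0.4 mm
-80 251 [ 51.  101.6 102. ]
-60 85 [101.  102.2 102.4]
-40 75 [  7.3 101.9 102.2]
-20 76 [101.  102.1 102.4]
0 71 [  6.3 102.1 102.3]
20 69 [100.7 102.3 102.5]
40 69 [100.4 102.2 102.8]
60 235 [ 45.6 101.5 101.9]
```

View pics/side5.png

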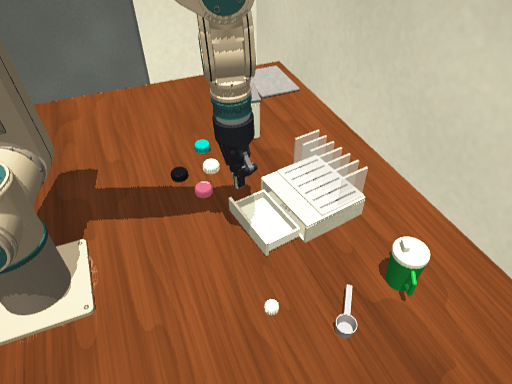

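The picture shows the tray open, its front at (262,225) and about 102 mm out of the housing. Next is the cap, which is at (210,165).

Run:
```python
from h import *
for c in ["top","side"]:
    d=np.load(c+"0.npy");P=cloud(c,d)
    m=(d>0)&(np.hypot(P[...,0]-.454,P[...,1]-.245)<.04)&(P[...,2]>.016)
    q=P[m][:,:2].astype(np.float32); print(c,cv2.minEnclosingCircle(q),q.mean(0),P[m][:,2].mean())
go([.454,.245,.12])
```

```text
top ((0.45472878217697144, 0.24732737243175507), 0.02371937967836857) [0.45498148 0.24617788] 0.021558144087048387
side ((0.454720139503479, 0.24361552298069), 0.022303106263279915) [0.4542854  0.24222869] 0.02003245081631951
t 8.75 pos [ 0.4467 -0.0264  0.1371] rpy [ 179.77    1.76 -171.39] F [-0.12 -0.41 -0.56] grip -0.0003
rack out 115.1 y 0.0 mm
tool delta mm [-47.3 267.2  19.7]
```

Emit:
step_arm(
  deltas=[
    [[-6, 37, 0], 0, 70],
    [[-6, 37, 0], 0, 70],
    [[-6, 37, 0], 0, 70],
    [[-6, 37, 0], 0, 70],
    [[-6, 37, 0], 0, 70],
    [[-6, 37, 0], 0, 70],
    [[-6, 32, 0], 0, 70],
    [[0, 0, 0], 0, 70],
    [[0, 0, 0], 0, 70],
  ],
)

```text
t: 9.65
eef_pos: [0.4555, 0.2432, 0.1299]
orientation: [3.132, 0.035, -2.994]
contact_force: [-0.3, -0.1, -0.3]
gripper_width: 0.0701
```

Run:
```python
from h import *
go([.4545,.245,.05])
i=eyes.camera_info("wrist");im,d=eyes.capture("wrist"); save("wr2",im); P=cloud("wrist",d,i)
m=(d>0)&(np.hypot(P[...,0]-.4545,P[...,1]-.245)<.04)&(P[...,2]>.014)&(P[...,2]<.03)&(im.min(2)>120)
q=P[m][:,:2].astype(np.float32); print(len(q)); 
if len(q)>5: print(cv2.minEnclosingCircle(q),q.mean(0),P[m][:,2].mean())
for r in eyes.masks_of("wrist","cap_wide"):
    k=r["pixels"]&(d>0); print(r["confidence"],r["point"],np.median(P[k],0),np.median(im[k],0))
c=i;s=robot.state();p=c["R"]@s["eef_pos"]+c["t"]; print("tcp px",c["fx"]*p[0]/p[2]+c["cx"],c["fy"]*p[1]/p[2]+c["cy"])
im,d=eyes.capture("side"); save("side6",cv2.resize(im[60:240,130:330],None,fx=3,fy=3))
```

```text
t 9.65 pos [0.4555 0.2432 0.1299] rpy [ 179.46    2.03 -171.56] F [-0.33 -0.11 -0.25] grip 0.0701
rack out 64.0 y 264.9 mm
tool delta mm [ 3.6  1.2 79.8]
1613
((0.45541954040527344, 0.2489926666021347), 0.02375073917210102) [0.45373082 0.24860245] 0.01990833207844232
0.72 [269.3, 75.9] [0.36273086 0.24872304 0.02014018] [58. 55. 56.]
0.71 [255.2, 175.1] [0.45254597 0.24846172 0.02012443] [209. 208. 197.]
0.68 [352.5, 189.7] [0.45664505 0.3476143  0.02006826] [ 55. 126. 120.]
0.61 [246.6, 250.8] [0.53903763 0.25118634 0.0199467 ] [ 86. 181. 173.]
tcp px 247.4582169054038 230.27404410279428
```

View pics/wr2.png

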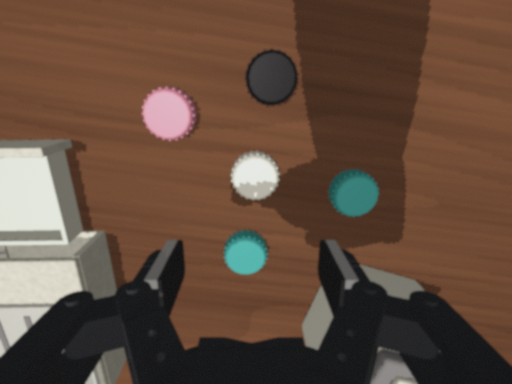

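View pics/side6.png

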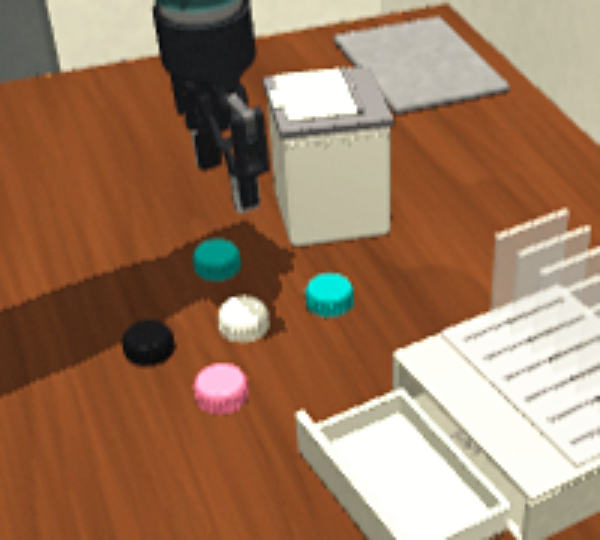

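Emit:
step_arm(
  deltas=[
    [[0, 2, 30], 0, 70],
    [[1, 1, 35], 0, 70],
    [[1, 0, 30], 0, 70],
    [[0, 0, 0], 0, 70],
    [[0, 0, 0], 0, 70],
  ],
)

```text
t: 10.3
eef_pos: [0.4604, 0.2415, 0.0354]
orientation: [3.131, 0.042, -3.006]
contact_force: [0.1, -0.1, 1.0]
gripper_width: 0.0701
```

```bash
cat > look.py <<'E'
from h import *
import sys
n=sys.argv[1]
go([.455,.247,-.01])
i=eyes.camera_info("wrist");im,d=eyes.capture("wrist");P=cloud("wrist",d,i)
m=(d>0)&(np.hypot(P[...,0]-.4545,P[...,1]-.247)<.04)&(P[...,2]>.014)&(P[...,2]<.03)&(im.min(2)>100)
q=P[m][:,:2].astype(np.float32)
if len(q)>5: print(len(q),cv2.minEnclosingCircle(q),q.mean(0),P[m][:,2].mean())
i2=eyes.camera_info("side");im2,d2=eyes.capture("side")
save("w"+n,cv2.resize(im,(512,384)));a=cv2.resize(im2[120:200,170:260],None,fx=6,fy=6); save("s"+n,a)
E
python3 look.py 3
```

```text
t 10.3 pos [0.4604 0.2415 0.0354] rpy [ 179.41    2.39 -172.25] F [ 0.05 -0.13  1.02] grip 0.0701
rack out 59.5 y 262.4 mm
tool delta mm [ 6.5  5.8 45.2]
3356 ((0.45597389340400696, 0.24928365647792816), 0.024254480376839638) [0.4532637  0.24836452] 0.01978988653290482
```

View pics/w3.png

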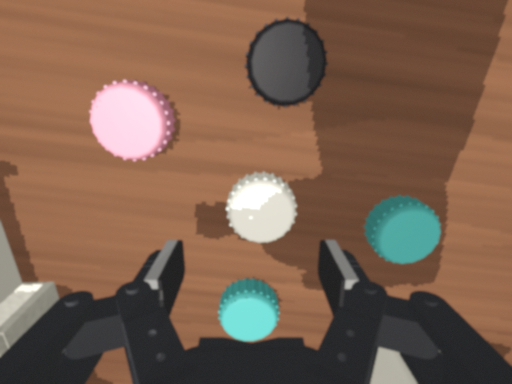

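View pics/s3.png

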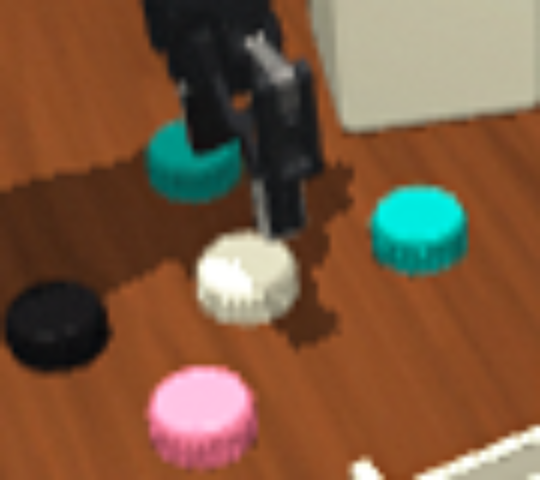

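Emit:
step_arm(
  deltas=[
    [[4, 4, 0], -1, 70],
    [[3, 3, 10], 0, 70],
    [[0, 0, 10], 0, 70],
    [[0, 0, 0], 0, 70],
  ],
)

```text
t: 10.8
eef_pos: [0.457, 0.2501, 0.0192]
orientation: [3.13, 0.052, -2.987]
contact_force: [-0.4, -0.1, -0.1]
gripper_width: 0.0701
```

```bash
python3 look.py 4
```

```text
t 10.8 pos [0.457  0.2501 0.0192] rpy [ 179.32    2.98 -171.15] F [-0.37 -0.06 -0.11] grip 0.0701
rack out 61.5 y 271.5 mm
tool delta mm [ 4.  -3.1 29. ]
3859 ((0.4558243155479431, 0.2492547184228897), 0.024156462401151657) [0.45284462 0.24851708] 0.01975729661673141
```

View pics/w4.png

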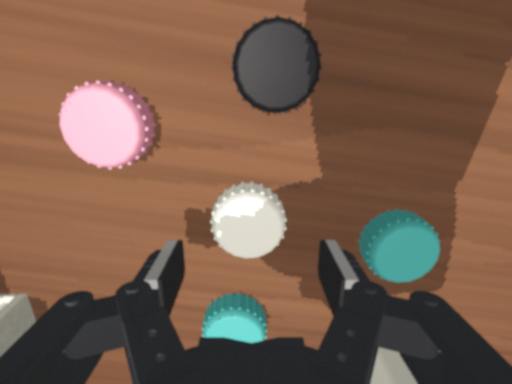

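View pics/s4.png

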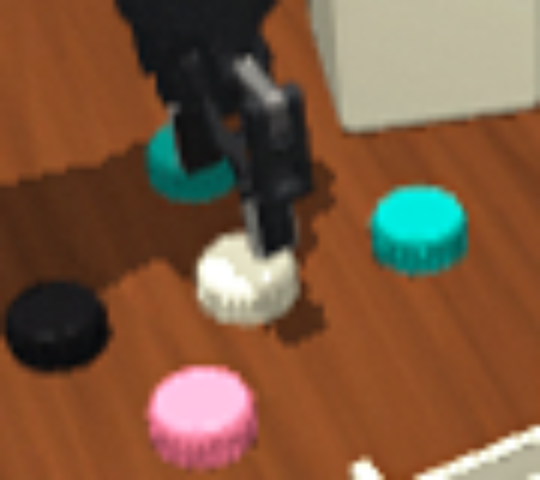

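Run:
```python
from h import *
c=eyes.camera_info("side"); R=np.array(c["R"]); o=-R.T@c["t"]
for px in [(213.5,162),(217,161)]:
    dr=R.T@np.array([(px[0]-c["cx"])/c["fx"],(px[1]-c["cy"])/c["fy"],1])
    for tgt in [.205,.213,.22]:
        k=(tgt-o[1])/dr[1]; print(px,(o+k*dr).round(3))
im,d=eyes.capture("side");P=cloud("side",d)
for v in range(150,168,2): print(v,[tuple((P[v,u]*1e3).astype(int)) for u in (211,214,217)])
```

```text
(213.5, 162) [0.455 0.205 0.055]
(213.5, 162) [0.456 0.213 0.049]
(213.5, 162) [0.458 0.22  0.043]
(217, 161) [0.465 0.205 0.055]
(217, 161) [0.467 0.213 0.049]
(217, 161) [0.468 0.22  0.043]
150 [(np.int64(450), np.int64(201), np.int64(99)), (np.int64(453), np.int64(180), np.int64(112)), (np.int64(462), np.int64(184), np.int64(107))]
152 [(np.int64(448), np.int64(197), np.int64(95)), (np.int64(452), np.int64(179), np.int64(106)), (np.int64(461), np.int64(182), np.int64(102))]
154 [(np.int64(449), np.int64(204), np.int64(83)), (np.int64(451), np.int64(178), np.int64(101)), (np.int64(464), np.int64(198), np.int64(83))]
156 [(np.int64(449), np.int64(205), np.int64(76)), (np.int64(455), np.int64(196), np.int64(81)), (np.int64(464), np.int64(200), np.int64(75))]
158 [(np.int64(450), np.int64(211), np.int64(65)), (np.int64(454), np.int64(196), np.int64(74)), (np.int64(464), np.int64(201), np.int64(68))]
160 [(np.int64(449), np.int64(211), np.int64(58)), (np.int64(455), np.int64(200), np.int64(65)), (np.int64(463), np.int64(198), np.int64(63))]
162 [(np.int64(458), np.int64(251), np.int64(20)), (np.int64(455), np.int64(201), np.int64(57)), (np.int64(464), np.int64(205), np.int64(51))]
164 [(np.int64(455), np.int64(242), np.int64(20)), (np.int64(464), np.int64(241), np.int64(18)), (np.int64(471), np.int64(234), np.int64(21))]
166 [(np.int64(452), np.int64(230), np.int64(22)), (np.int64(460), np.int64(228), np.int64(21)), (np.int64(469), np.int64(229), np.int64(17))]
```

Emit:
step_arm(
  deltas=[
    [[1, -1, 10], 0, 65],
    [[1, 0, 12], 0, 65],
    [[0, 0, 6], 0, 65],
    [[0, 0, 0], 0, 65],
  ],
)

```text
t: 11.35
eef_pos: [0.4577, 0.2495, -0.0103]
orientation: [3.129, 0.054, -2.988]
contact_force: [-0.3, -0.3, -0.1]
gripper_width: 0.065
```

```bash
python3 look.py 5
```

```text
t 11.35 pos [ 0.4577  0.2495 -0.0103] rpy [ 179.3     3.08 -171.18] F [-0.28 -0.33 -0.12] grip 0.065
rack out 60.8 y 270.8 mm
tool delta mm [ 3.1 -2.  -0.5]
5342 ((0.4454324543476105, 0.2467479705810547), 0.03784617781639099) [0.4522733 0.2481202] 0.019875210820651083
```

View pics/w5.png

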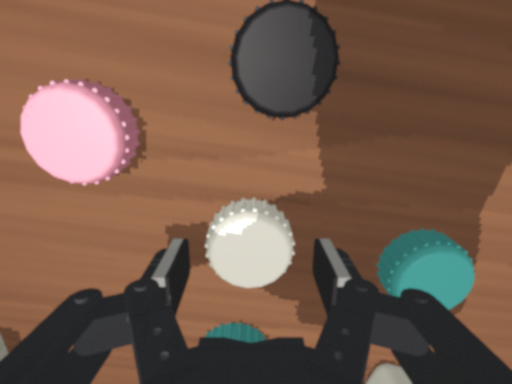

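View pics/s5.png

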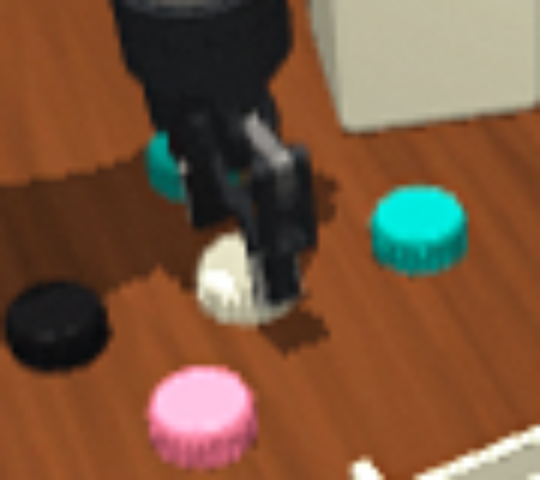

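Emit:
step_arm(
  deltas=[
    [[1, 0, 6], 0, 65],
    [[0, 0, 5], 0, 65],
    [[0, 0, 0], 0, 65],
  ],
)

```text
t: 11.75
eef_pos: [0.4586, 0.2501, -0.0208]
orientation: [3.129, 0.056, -2.988]
contact_force: [0.5, -0.4, 0.6]
gripper_width: 0.0646
```

```bash
python3 look.py 6
```

```text
t 11.75 pos [ 0.4586  0.2501 -0.0208] rpy [ 179.27    3.23 -171.18] F [ 0.47 -0.36  0.62] grip 0.0646
rack out 59.9 y 271.2 mm
tool delta mm [  3.5  -2.3 -11. ]
6142 ((0.4459574818611145, 0.24710601568222046), 0.03767341747879982) [0.45203114 0.24774152] 0.01982176401865487
```

View pics/w6.png

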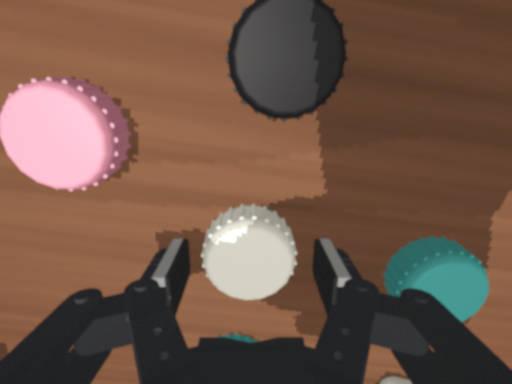

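View pics/s6.png

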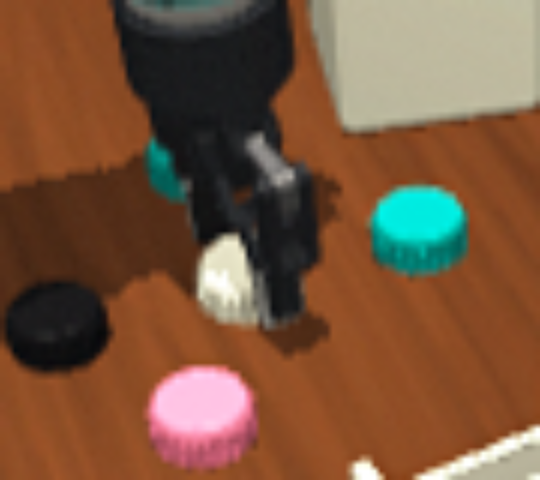

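Emit:
step_arm(
  deltas=[
    [[1, 0, 0], 0, 55],
    [[0, 0, 0], 0, 40],
    [[0, 0, 0], 0, 40],
    [[0, 0, 0], 0, 40],
    [[0, 0, 0], 0, 40],
  ],
  newtons=25,
)

```text
t: 12.35
eef_pos: [0.4585, 0.2503, -0.0195]
orientation: [3.128, 0.058, -2.988]
contact_force: [0.2, -0.1, -0.2]
gripper_width: 0.0445
```

```bash
python3 look.py 7
```

```text
t 12.35 pos [ 0.4585  0.2503 -0.0195] rpy [ 179.24    3.34 -171.18] F [ 0.18 -0.14 -0.24] grip 0.0445
rack out 60.0 y 271.5 mm
tool delta mm [ 3.4 -2.6 -9.7]
6183 ((0.44880762696266174, 0.2492004632949829), 0.02908710390329361) [0.45180959 0.2497702 ] 0.0201776046371047
```

View pics/w7.png

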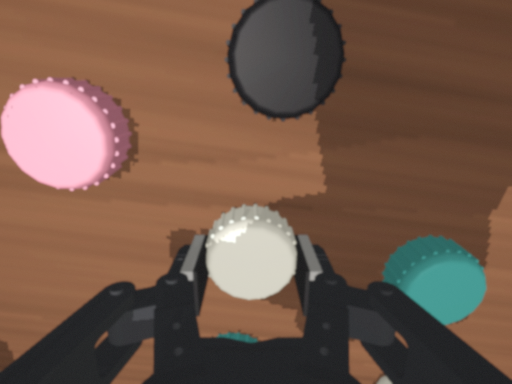

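Emit:
step_arm(
  deltas=[
    [[0, 0, -10], 0, 40],
    [[0, 0, -25], 0, 40],
    [[0, 0, -35], 0, 40],
    [[0, 0, -30], 0, 40],
    [[0, 0, 0], 0, 40],
  ],
)

```text
t: 12.95
eef_pos: [0.4513, 0.2475, 0.0846]
orientation: [3.129, 0.055, -2.988]
contact_force: [1.1, 0.4, 1.0]
gripper_width: 0.0443
```

```bash
python3 - <<'E'
from h import *
go(rk(.050,0,.08))
E
python3 look.py 8
```

```text
t 12.95 pos [0.4513 0.2475 0.0846] rpy [ 179.28    3.14 -171.18] F [1.11 0.41 1.03] grip 0.0443
rack out 67.5 y 269.8 mm
tool delta mm [ -18.3 -269.8    2.3]
t 12.95 pos [0.4513 0.2475 0.0846] rpy [ 179.28    3.14 -171.18] F [1.11 0.41 1.03] grip 0.0443
rack out 67.5 y 269.8 mm
tool delta mm [ 1.6 -2.2 94.7]
```

View pics/w8.png

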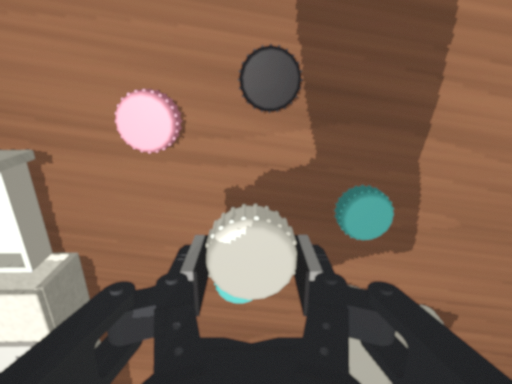

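Emit:
step_arm(
  deltas=[
    [[-1, -36, 0], 0, 40],
    [[-2, -37, 0], 0, 40],
    [[-2, -37, 0], 0, 40],
    [[-2, -37, 0], 0, 40],
    [[-2, -37, 0], 0, 40],
    [[-2, -37, 0], 0, 40],
    [[-2, -32, 0], 0, 40],
    [[0, 0, 0], 0, 40],
    [[0, 0, 0], 0, 40],
  ],
)

```text
t: 13.95
eef_pos: [0.4922, -0.0096, 0.0664]
orientation: [3.126, 0.028, -2.984]
contact_force: [-0.2, 0.3, -1.2]
gripper_width: 0.0445
```

```bash
cat > look2.py <<'E'
from h import *
import sys
n=sys.argv[1]
go(rk(.050,0,-.009))
i=eyes.camera_info("wrist");im,d=eyes.capture("wrist");save("w"+n,im)
im2,d2=eyes.capture("side");save("s"+n,cv2.resize(im2[150:270,200:350],None,fx=4.5,fy=4.5))
P=cloud("side",d2); r=P-C; out=(-(r@RX)-.09)*1e3; y=r@RY*1e3; z=P[...,2]*1e3
k=(d2>0)&(z>12)&(z<45)&(abs(y)<60)&(out>5)&(out<140)
print("panel out",np.percentile(out[k],[90,95]).round(1))
E
python3 look2.py 9
```

```text
t 13.95 pos [ 0.4922 -0.0096  0.0664] rpy [ 179.1     1.62 -171.  ] F [-0.17  0.31 -1.22] grip 0.0445
rack out 67.5 y 9.5 mm
tool delta mm [-15.4 -10.7  75.7]
panel out [102.1 102.3]
```

View pics/w9.png

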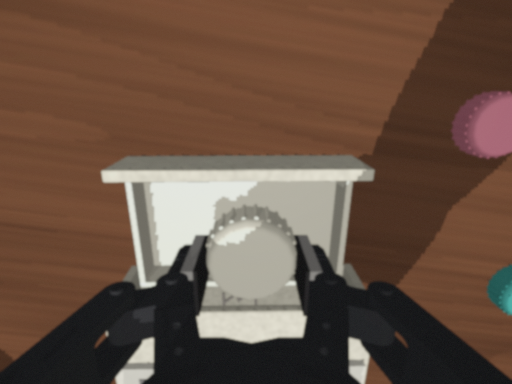

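View pics/s9.png

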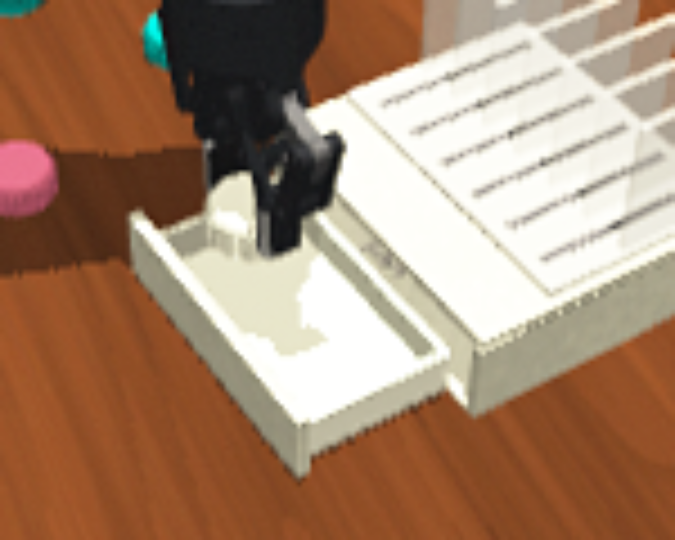

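Emit:
step_arm(
  deltas=[
    [[-7, -5, 0], 0, 40],
    [[-7, -5, 10], 0, 40],
    [[0, 0, 20], 0, 40],
    [[0, 0, 10], 0, 40],
    [[0, 0, 0], 0, 40],
  ],
)

```text
t: 14.55
eef_pos: [0.5113, -0.0125, 0.0244]
orientation: [3.126, 0.03, -2.976]
contact_force: [-0.5, 0.6, -0.2]
gripper_width: 0.0448
```

```bash
python3 look2.py 10
```

```text
t 14.55 pos [ 0.5113 -0.0125  0.0244] rpy [ 179.12    1.74 -170.49] F [-0.52  0.58 -0.17] grip 0.0448
rack out 49.2 y 3.6 mm
tool delta mm [ 1.9 -4.1 33.3]
panel out [102.2 102.4]
```

View pics/w10.png

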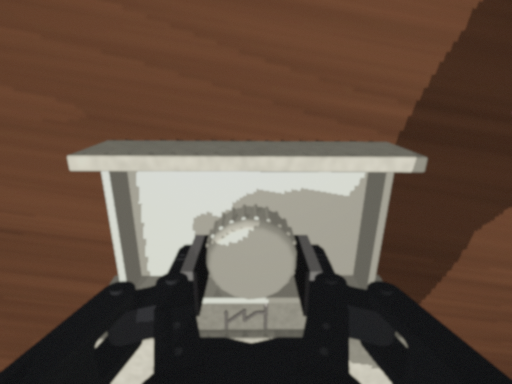

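View pics/s10.png

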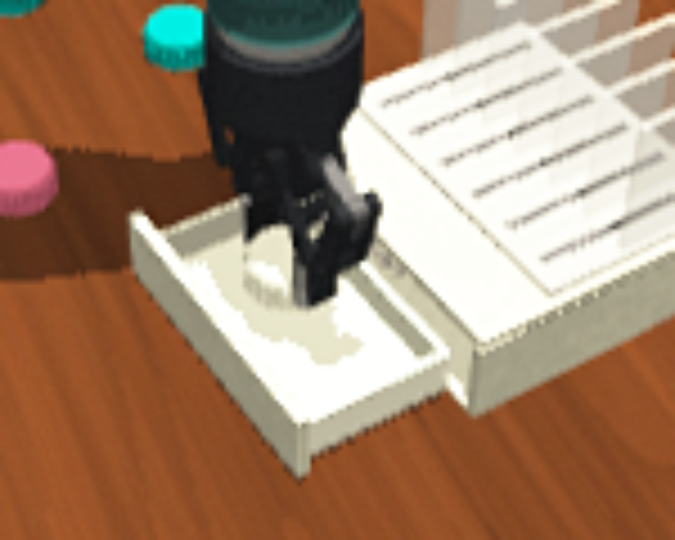

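Emit:
step_arm(
  deltas=[
    [[3, -2, 8], 0, 40],
    [[2, -2, 10], 0, 40],
    [[1, 0, 6], 0, 40],
    [[0, 0, 0], 0, 40],
  ],
)

```text
t: 15.05
eef_pos: [0.5083, -0.0178, 0.001]
orientation: [3.128, 0.035, -2.976]
contact_force: [0.0, 0.3, -0.1]
gripper_width: 0.0447
```

```bash
python3 look2.py 11
```

```text
t 15.05 pos [ 0.5083 -0.0178  0.001 ] rpy [ 179.21    1.99 -170.49] F [ 0.03  0.26 -0.15] grip 0.0447
rack out 53.0 y -1.1 mm
tool delta mm [-2.6  0.9 10.1]
panel out [101.9 102.2]
```

View pics/s11.png

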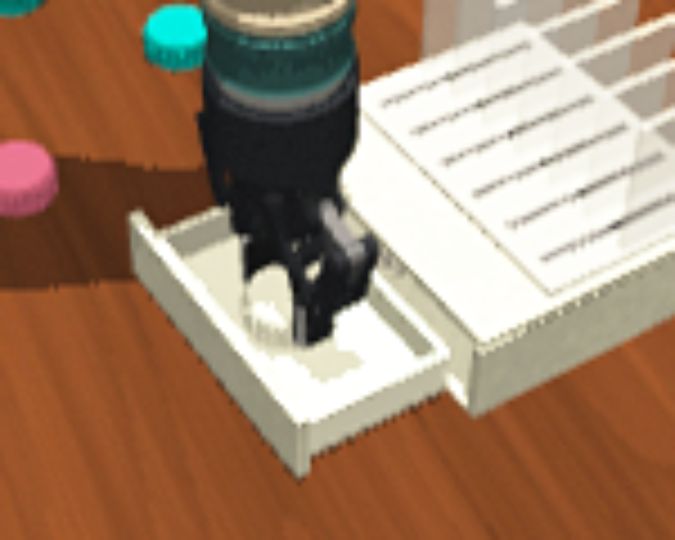

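Lower the last ~10 mm, watching the force.

Emit:
step_arm(
  deltas=[
    [[0, 0, 4], 0, 40],
    [[0, 0, 3], 0, 40],
    [[0, 0, 1], 0, 40],
    [[0, 0, 0], 0, 40],
  ],
)

```text
t: 15.55
eef_pos: [0.5105, -0.0178, -0.006]
orientation: [3.129, 0.038, -2.975]
contact_force: [0.1, 0.2, -0.6]
gripper_width: 0.0447
```

Emit:
step_arm(
  deltas=[
    [[1, 0, 1.5], 0, 40],
    [[0, 0, 1.5], 0, 40],
    [[0, 0, 0.5], 0, 40],
  ],
)

```text
t: 15.85
eef_pos: [0.5099, -0.0179, -0.0096]
orientation: [3.129, 0.038, -2.975]
contact_force: [0.9, 0.3, -1.0]
gripper_width: 0.0445
```

Emit:
step_arm(
  deltas=[
    [[0, 0, 1], 0, 40],
    [[0, 0, 0.5], 0, 40],
  ],
)

```text
t: 16.05
eef_pos: [0.51, -0.0179, -0.01]
orientation: [3.129, 0.038, -2.975]
contact_force: [-1.8, 1.2, 5.2]
gripper_width: 0.0447
```

On the floor (5 N). Release by opening to about 62 mm.

Emit:
step_arm(
  deltas=[
    [[0, 0, -0.5], 0, 50],
    [[0, 0, 0], 0, 62],
    [[0, 0, 0], 0, 64],
    [[0, 0, 0], 0, 64],
    [[0, 0, -10], 0, 64],
    [[0, 0, -30], 0, 64],
    [[0, 0, -30], 0, 64],
    [[0, 0, -30], 0, 64],
    [[0, 0, 0], 0, 64],
  ],
)

```text
t: 16.95
eef_pos: [0.5056, -0.0197, 0.0952]
orientation: [3.129, 0.037, -2.975]
contact_force: [0.8, 1.2, -0.1]
gripper_width: 0.064
```

```bash
python3 look2.py 12
python3 - <<'E'
from h import *
i=eyes.camera_info("wrist");im,d=eyes.capture("wrist");P=cloud("wrist",d,i)
for r in eyes.masks_of("wrist","cap_wide"):
    k=r["pixels"]&(d>0);q=P[k]; rr=np.median(q,0)-C
    print(r["confidence"],r["point"],'out %.1f y %.1f'%(1e3*(-rr@RX-.09),1e3*rr@RY),np.percentile(q[:,2],[5,50,95]).round(4),np.median(im[k],0))
E
```

```text
t 16.95 pos [ 0.5056 -0.0197  0.0952] rpy [ 179.25    2.11 -170.47] F [ 0.77  1.23 -0.13] grip 0.064
rack out 55.9 y -2.6 mm
tool delta mm [ -2.1   1.2 104.4]
panel out [102.  102.2]
0.86 [486.6, 112.3] out 125.0 y 181.7 [0.0039 0.0199 0.0214] [163. 101. 115.]
0.76 [249.0, 196.2] out 57.6 y -0.8 [0.0172 0.0301 0.0312] [175. 173. 160.]
0.67 [497.3, 266.6] out -22.1 y 242.0 [0.0012 0.0148 0.021 ] [ 49. 103.  97.]
```

View pics/w12.png

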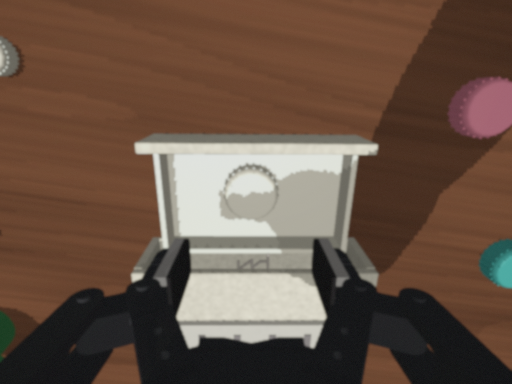

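View pics/s12.png

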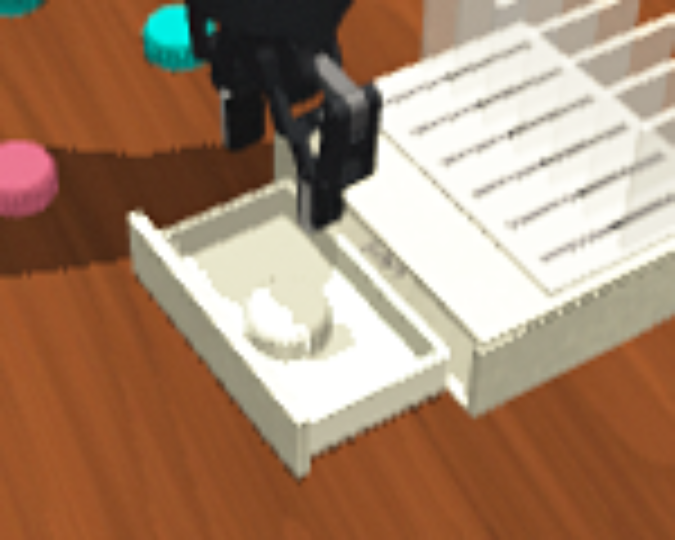

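The cap lies flat and top up on the tray floor, at (250,192) in the wrist picture, with its top near 31 mm. Next I'll back off, close the fingers and go down in front of the panel.

Emit:
step_arm(
  deltas=[
    [[30, 0, 0], 0, 0],
    [[30, 0, 0], 0, 0],
    [[25, 0, 0], 0, 0],
    [[0, 0, 0], 0, 0],
    [[0, 0, 20], 0, 0],
    [[0, 0, 30], 0, 0],
    [[0, 0, 25], 0, 0],
    [[0, 0, 0], 0, 0],
  ],
  newtons=20,
)

```text
t: 17.95
eef_pos: [0.4112, -0.0298, 0.0025]
orientation: [3.12, 0.016, -2.975]
contact_force: [-0.7, -0.3, 0.1]
gripper_width: 0.0001
```

```bash
python3 -c "
from h import *
go(rk(.114,0,.004))"
```

```text
t 17.95 pos [ 0.4112 -0.0298  0.0025] rpy [ 178.74    0.92 -170.47] F [-0.67 -0.34  0.06] grip 0.0001
rack out 150.7 y 2.3 mm
tool delta mm [-36.7  -2.6  -1. ]
```

Emit:
step_arm(
  deltas=[
    [[-10, -2, -1], 0.5, 0],
    [[-12, 0, 0], 0, 0],
    [[-7, 0, 0], 0, 0],
    [[-3, 0, 0], 0, 0],
    [[0, 0, 0], 0, 0],
  ],
)

```text
t: 18.45
eef_pos: [0.4504, -0.0269, 0.0066]
orientation: [3.121, 0.02, -2.984]
contact_force: [-0.9, 0.9, -1.8]
gripper_width: 0.0002
```

```bash
python3 look2.py 13
```

```text
t 18.45 pos [ 0.4504 -0.0269  0.0066] rpy [ 178.82    1.16 -170.98] F [-0.86  0.89 -1.79] grip 0.0002
rack out 111.5 y -1.0 mm
tool delta mm [-61.2   0.7  16.9]
panel out [102.  108.3]
```

View pics/s13.png

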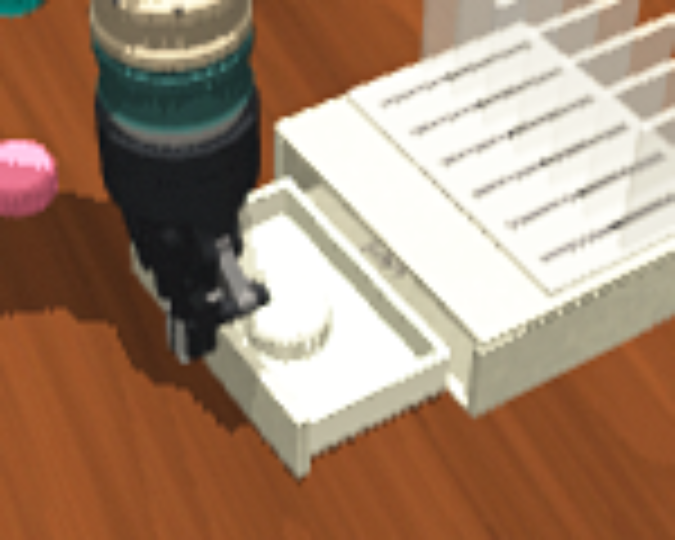

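Emit:
step_arm(
  deltas=[
    [[-3, 0, 3], 0, 0],
    [[-3, 0, 0], 0, 0],
    [[-3, 0, 0], 0, 0],
    [[-3, 0, 0], 0, 0],
  ],
)

```text
t: 18.95
eef_pos: [0.4566, -0.0251, 0.0026]
orientation: [3.121, 0.011, -2.985]
contact_force: [-3.3, -1.0, 2.4]
gripper_width: -0.0001
```

Emit:
step_arm(
  deltas=[
    [[-3, 0, 0], 0, 0],
    [[-4, 0, 0], 0, 0],
    [[-4, 0, 0], 0, 0],
    [[-4, 0, 0], 0, 0],
  ],
)

```text
t: 19.35
eef_pos: [0.4708, -0.0227, 0.0024]
orientation: [3.121, 0.008, -2.986]
contact_force: [-4.4, -2.1, 2.9]
gripper_width: 0.0
```

Emit:
step_arm(
  deltas=[
    [[-4, 0, 0], 0, 0],
    [[-4, 0, 0], 0, 0],
    [[-4, 0, 0], 0, 0],
    [[-4, 0, 0], 0, 0],
    [[-4, 0, 0], 0, 0],
    [[-4, 0, 0], 0, 0],
  ],
)

```text
t: 19.95
eef_pos: [0.496, -0.0186, 0.0024]
orientation: [3.121, 0.006, -2.986]
contact_force: [-5.2, -1.4, 3.9]
gripper_width: -0.0001
```

Emit:
step_arm(
  deltas=[
    [[-4, 0, 0], 0, 0],
    [[-4, 0, 0], 0, 0],
    [[-4, 0, 0], 0, 0],
    [[-3, 0, 0], 0, 0],
    [[-3, 0, 0], 0, 0],
    [[-3, 0, 0], 0, 0],
  ],
)

```text
t: 20.55
eef_pos: [0.5177, -0.0152, 0.0024]
orientation: [3.121, 0.004, -2.986]
contact_force: [-5.5, -1.9, 4.5]
gripper_width: 0.0
```

Emit:
step_arm(
  deltas=[
    [[-3, 0, 0], 0, 0],
    [[-3, 0, 0], 0, 0],
    [[-2.5, 0, 0], 0, 0],
  ],
)

```text
t: 20.85
eef_pos: [0.5264, -0.0138, 0.0024]
orientation: [3.121, 0.003, -2.986]
contact_force: [-4.9, -1.6, 3.8]
gripper_width: -0.0002
```

Emit:
step_arm(
  deltas=[
    [[-2, 0, 0], 0, 0],
    [[-2, 0, 0], 0, 0],
  ],
)

```text
t: 21.05
eef_pos: [0.5307, -0.0131, 0.0024]
orientation: [3.121, 0.003, -2.986]
contact_force: [-4.8, -1.8, 4.1]
gripper_width: -0.0001
```

Emit:
step_arm(
  deltas=[
    [[-2, 0, 0], 0, 0],
    [[-2, 0, 0], 0, 0],
  ],
)

```text
t: 21.25
eef_pos: [0.5348, -0.0124, 0.0024]
orientation: [3.121, 0.002, -2.986]
contact_force: [-4.9, -1.8, 4.1]
gripper_width: -0.0003
```

Emit:
step_arm(
  deltas=[
    [[-2, 0, 0], 0, 0],
    [[-2, 0, 0], 0, 0],
  ],
)

```text
t: 21.45
eef_pos: [0.5385, -0.0118, 0.0024]
orientation: [3.121, 0.001, -2.986]
contact_force: [-6.2, -0.9, 4.0]
gripper_width: 0.0001
```

Emit:
step_arm(
  deltas=[
    [[-2, 0, 0], 0, 0],
  ],
)

```text
t: 21.55
eef_pos: [0.5402, -0.0115, 0.0024]
orientation: [3.121, 0.0, -2.986]
contact_force: [-7.5, -2.6, 5.8]
gripper_width: 0.0004
```

Emit:
step_arm(
  deltas=[
    [[-1.5, 0, 0], 0, 0],
  ],
)

```text
t: 21.65
eef_pos: [0.5407, -0.0114, 0.0023]
orientation: [3.121, -0.002, -2.986]
contact_force: [-7.7, -3.4, 6.5]
gripper_width: -0.0004
```

Emit:
step_arm(
  deltas=[
    [[-1.5, 0, 0], 0, 0],
  ],
)

```text
t: 21.75
eef_pos: [0.5407, -0.0113, 0.002]
orientation: [3.121, -0.005, -2.987]
contact_force: [-7.3, -3.0, 5.2]
gripper_width: 0.0
```

The tool has stalled against the stop at about 8 N, so I'll let go.

Emit:
step_arm(
  deltas=[
    [[4, 0, 0], 0, 0],
    [[8, 0, 0], 0, 0],
    [[20, 0, 0], 0, 0],
    [[30, 0, 0], 0, 0],
    [[30, 0, -10], 0, 0],
    [[20, 0, -30], 0, 0],
    [[0, 0, -40], 0, 0],
    [[0, 0, -40], 0, 0],
    [[0, 0, 0], 0, 0],
  ],
)

```text
t: 22.65
eef_pos: [0.4359, -0.0298, 0.1259]
orientation: [3.118, 0.023, -2.985]
contact_force: [0.9, -0.6, -0.4]
gripper_width: -0.0002
```

```bash
python3 look2.py 14
python3 - <<'E'
from h import *
im,d=eyes.capture("side");save("full14",im);P=cloud("side",d); r=P-C; out=(-(r@RX)-.09)*1e3; y=r@RY*1e3; z=P[...,2]*1e3
for a in range(-80,80,20):
    k=(d>0)&(z>12)&(z<45)&(y>a)&(y<a+20)&(out>5)&(out<110)
    if k.sum(): print(a,k.sum(),np.percentile(out[k],[50,90]).round(1))
for l in ["cap_small","scoop","sippy_cup","formula_box"]:
    for q in eyes.masks_of("side",l): print(l,round(q["confidence"],2),np.median(P[q["pixels"]&(d>0)],0).round(3))
E
```

```text
t 22.65 pos [ 0.4359 -0.0298  0.1259] rpy [ 178.62    1.32 -171.  ] F [ 0.87 -0.65 -0.36] grip -0.0002
rack out 126.4 y -1.6 mm
tool delta mm [-73.2  -1.6 136.6]
panel out [28.  28.2]
-80 64 [26.8 27.5]
-60 46 [27.1 27.8]
-40 49 [27.3 28.1]
-20 42 [27.3 28.2]
0 42 [27.2 27.9]
20 42 [27.2 28.3]
40 37 [27.2 28.1]
60 42 [26.9 27.8]
scoop 0.69 [ 0.569 -0.022  0.028]
scoop 0.55 [ 0.556 -0.322  0.018]
formula_box 0.97 [0.629 0.337 0.098]
```

View pics/full14.png

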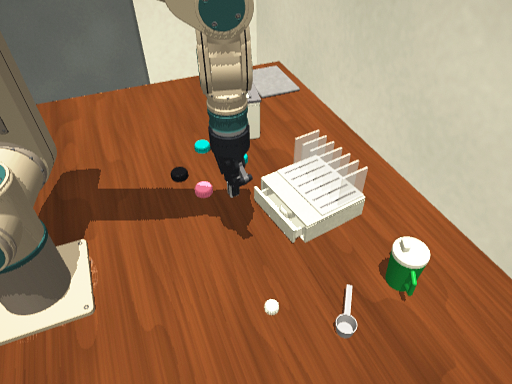

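View pics/w14.png

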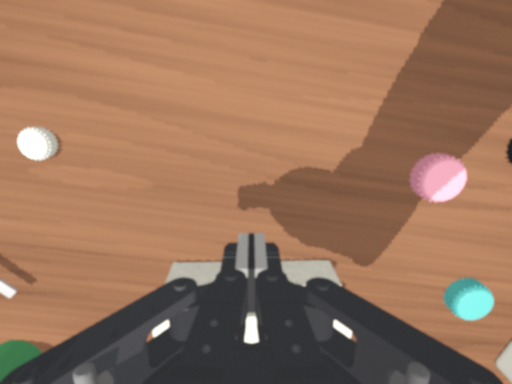

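The tray is latched at 27–28 mm, with the cap seen inside at (288,210) and the other things where they were. I'll wait a moment, check that it stays in, then hand in.

Emit:
step_arm(
  deltas=[
    [[0, 0, -20], 0, 0],
    [[0, 0, 0], 0, 0],
    [[0, 0, 0], 0, 0],
    [[0, 0, 0], 0, 0],
    [[0, 0, 0], 0, 0],
    [[0, 0, 0], 0, 0],
    [[0, 0, 0], 0, 0],
    [[0, 0, 0], 0, 0],
  ],
)

```text
t: 23.8
eef_pos: [0.4248, -0.0276, 0.1319]
orientation: [3.107, -0.004, -2.984]
contact_force: [0.1, -1.2, 0.1]
gripper_width: -0.0002
```

Run:
```python
from h import *
im,d=eyes.capture("side");save("s15",cv2.resize(im[150:250,230:380],None,fx=5,fy=5));P=cloud("side",d); r=P-C; out=(-(r@RX)-.09)*1e3; y=r@RY*1e3; z=P[...,2]*1e3
k=(d>0)&(z>12)&(z<45)&(abs(y)<60)&(out>5)&(out<110); print(np.percentile(out[k],[50,90]))
go(None)
if np.percentile(out[k],90)<31: print(robot.finish_job())
```

```text
[27.14666805 28.00861874]
t 23.85 pos [ 0.4248 -0.0276  0.1319] rpy [ 178.01   -0.26 -170.97] F [-0.4   0.11  0.23] grip 0.0
rack out 137.0 y 2.3 mm
the job is handed in; nothing more can be done
None
```

View pics/s15.png

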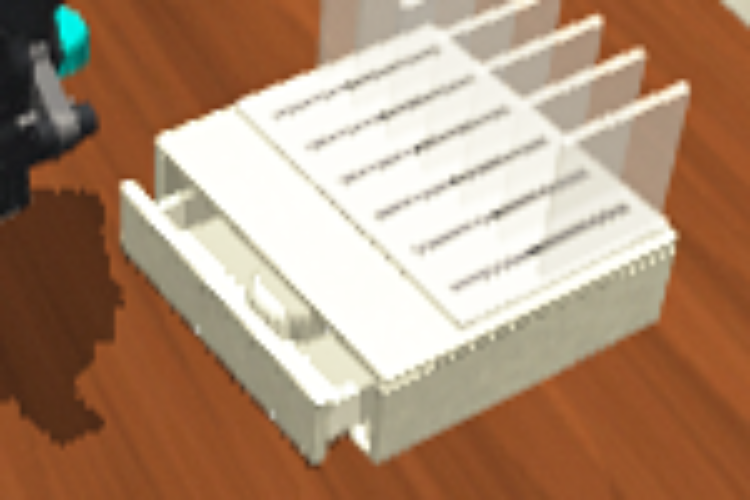

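The wide white cap is in the tray, lying flat and top up, and the tray is latched shut. I handed the job in at about 24 s of the 72 s allowed.

**What I did:** I pressed the tray front to its stop and let go, and it sprang open to about 102 mm. I set the cap on the tray floor, pressed the tray to its stop again and let go. The highest push force I read, sampled at the end of each move, was about 9.5 N in the push direction on opening and about 8.5 N on closing. With the vertical part included it was about 12 N. That is below the 15 N limit.

**Last checks:**
- **Tray:** after about a second untouched, the front stood 27–28 mm out of the housing, the same as when it was first latched.
- **Cap:** after release its top was about 31 mm above the counter, which fits a 22 mm cap on the 10 mm floor. The last picture shows it inside the shut tray.
- **Other things:** in the pictures they look to be where they were. In the last network check the small cap and sippy cup were not reported and one of the scoop hits was false, so for the first two I rely on the picture alone.

**Disagreements:**
- The fingertips end about 24–30 mm short of the reported TCP height, varying with the opening. My first press attempt therefore passed above the front panel without touching it. I corrected for this from the camera depth and the contact forces.
- The tool drifted up to about 3° in tilt during the small steps. I saw no effect on the placing.

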